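# Start up the weighing station in order

## Task

Start up the weighing station with your fingertips: first switch on the wide rocker of the socket board by pressing its raised end down, then press in the square key on the bench scale, and last press in the round button on the label printer, each fully home so that it stays on. Leave the narrow rocker, the scale's long bar key and the printer's small oblong key unpressed, do not pick up or shift the jars or the label roll, and finish clear of everything.

Things in the scene. Friction and masses are not known exactly. Their poses are not given: they have to be found in the camera images.
- socket_board: Fixed grey socket board, 150 x 150 mm, its flat face up at 40 mm; stands to the left or right of the scale, turned up to 0.3 rad. Origin: centre of its underside; x away from the robot, y to the left, z up at yaw 0. Two black outlets on its robot-side part; on its middle two rockers whose rocking axes lie along its y: the wide one 36 mm toward +y, the narrow one 36 mm toward -y.
- main_rocker (a joint): Wide rocker, 36 mm wide (y) and 52 mm long (x), white: 0 off (its far, +x half stands up, its near half level), up to 0.32 rad fully on (far half pressed down level). It stays where it is left (friction, no spring); about 2 to 2.5 N pressing down at the listed point moves it, and it stops hard at 0.32. It may start up to 0.04 rad in.
- main_rocker_end (a point): On the top surface of the wide rocker's raised far half, 18 mm from its hinge and 8 mm from its far edge; the point to press straight down. About 57 mm above the table when off, goes down about 6 mm, to 52 mm. Moves with the rocker.
- spare_rocker (a joint): Narrow rocker, 14 mm wide, otherwise like the wide one: 0 off, 0.32 on. To be left off.
- spare_rocker_end (a point): The same point on the narrow rocker's raised far half.
- scale: Fixed bench scale, 320 mm (x) by 260 mm (y). Origin: centre of its underside; its console faces the robot (-x), turned up to 0.15 rad. Console top at 55 mm; behind it a steel pan, top at 75 mm, from 45 mm on the robot's side of the origin to 155 mm beyond it. On the console, 105 mm on the robot's side of the origin: the square key at y = -90 mm, a display at -10 mm, the long bar key at +80 mm.
- scale_key (a joint): Square white key 24 x 24 mm: 0 out (top 12 mm above the console), 0.006 m fully pressed in (downward). It is a latching switch: it stays where it is pushed (friction, no spring, no click); it takes about 3 N to move and stops hard at its end. It may start up to 0.8 mm in.
- scale_key_top (a point): Centre of the square key's top face, 67 mm above the table when out; moves with the key.
- tare_bar (a joint): Long white bar key 16 x 60 mm (long along the scale's y), sprung: 0 out, 0.006 m pressed. To be left alone.
- tare_bar_top (a point): Centre of the bar key's top face, 67 mm above the table.
- printer: Fixed grey label printer, 170 mm (x) by 150 mm (y), 100 mm high, flat top, on the other side of the scale from the socket board, turned up to 0.3 rad. Origin: centre of its underside. On top, 45 mm on the robot's side of the origin: the round button 36 mm toward +y, the small oblong key 36 mm toward -y.
- printer_button (a joint): Round white button, 26 mm diameter: 0 out (12 mm above the printer's top), 0.006 m fully pressed in (downward). It is a latching switch: it stays where it is pushed (friction, no spring, no click); it takes about 3 N to move and stops hard at its end. It may start up to 0.8 mm in.
- printer_button_top (a point): Centre of the round button's top face, 112 mm above the table when out; moves with the button.
- feed_key (a joint): Small oblong white key 12 x 26 mm on the printer, sprung: 0 out, 0.006 m pressed. To be left alone.
- feed_key_top (a point): Centre of the oblong key's top face, 112 mm above the table.
- jar: Loose closed jar, 84 mm diameter, 140 mm high, about 0.6 kg, standing on the scale's pan (its top about 215 mm above the table). Origin: centre of its underside. Not to be moved.
- jar2: Loose closed jar of the same size standing on the table behind one of the devices. Not to be moved.
- label_roll: Loose paper label roll, 90 mm diameter, 60 mm high, 20 mm hole radius, standing flat on the table behind the other device. Not to be moved.
Mind the look-alikes: they are no part of the job. What is shaped like the printer but red is not meant.

How it is judged:
By the outcome, as a careful person would: the job done as asked, in the order asked, and still so for the second after the job is handed in, with the robot touching nothing.
It also fails if it takes over 59 s, if anything falls off the work surface, if the arm or the gripper's body presses on something with over 40 N, if the wrist force passes 120 N, or if a joint passes its speed limit or range.

## Robot

A 7-joint arm with a two-finger parallel gripper is mounted at the origin on the work surface. World frame = base frame: x ahead of the robot, y to its left, z up, the work surface at z = 0. Lengths are in mm, angles in rad, forces in N, time in s.
With the tool pointing down it reaches from about 425 to 875 mm from the base axis. Payload 4.7 kg.
Tool frame: the origin (TCP) lies on the centre line of the jaws, within the pads' length; the fingertips stand 8 mm ahead of it and the grasp point (between the pads) lies 11 mm behind it (arm.tcp_to_tips is the distance from the TCP to the fingertips, in mm); z points along the fingers, y is the line along which they close (so a half turn about z gives the same grasp; the last joint's range is limited). The gripper opens to 87 mm and grips with 3 to 60 N. Pads are 19 mm wide; open, the fingers measure 117 mm over their backs; the gripper's body (75 mm by 190 mm) begins 51 mm behind the grasp point.
Start: joints at [-1.261, 0.321, -0.07, 1.45, 0.023, 1.371, -0.057], TCP at [189.507, 621.783, 205.987] pointing down, gripper open.
Joint ranges: [-2.86, 2.86], [-0.3, 2.09], [-1.38, 1.24], [0.06, 2.45], [-1.56, 4.7], [0.09, 2.05], [-2.69, 2.69]. Speed limits (rad/s): [2.57, 2.57, 3.14, 3.14, 3.14, 3.14, 3.14].

## Interface

Orientations are given as a rotation vector (axis times angle).
In Python, from cell import arm, optics, job gives the robot as it stands.
- The arm moves only by the shell command python3 -m jog 'ROWS'. ROWS is JSON, a list of rows, each a list of 7 numbers: the turn, a rotation vector about the tool's x, y, z in degrees, then the shift along the tool's x, y, z in m, then the opening, from -1 (shut) to 1 (fully open), so that 0 is half open. In form: [[rx, ry, rz, dx, dy, dz, hand], ...]. A call has 1 to 5 rows; each row shifts and turns the commanded pose from where the row before left it, along the tool's axes as they then stand; what a row does not reach is not made up. A row lasts 1/12 s, in which the tool goes at most 41.7 mm and 7.16 degrees, less where a joint would pass 70% of its speed; a pose out of reach is approached as far as the arm can. A call is refused whole if a number of a shift passes 0.0417 or a number of a turn 7.16, either way. A call with a gripper value outside its range is refused whole. The fingers move at their own pace and stop on an object; the grip force is fixed at half the most. Time passes only in rows, so rows that do not move let the fingers close. It gives the time, the measured TCP pose, the force, the opening and the grip force at its end, in the units of the state.
- arm.read_state(): the state, without advancing time (a new reading comes with each control period).
- optics.snapshot(name): name is "scene" or "top" or "wrist"; returns a dict with "pixels" (480x640x3 uint8, red, green, blue), "fovy" (degrees; the focal length in pixels is half the picture's height over the tangent of half this angle, whatever the lens; pixels are square), "cx", "cy" (the principal point, pixels), "R" (3x3) and "t" (3): a world point X has camera coordinates R X + t. Camera axes: x right, y down, z forward; pixel columns grow to the right and rows downward; lengths in mm; the calibration is good to about 2 mm. A picture is of the moment at which its call begins. There is no depth.
- job.finish_job(): hands the job in; it is judged then, once.
The state is a dict: "clock": time; "q": joint angles; "qvel": joint speeds; "effort": joint torques, N m; "position": TCP position; "ee_rot": TCP orientation; "ft_force": force on the tool from outside, world axes, zero at the start; "moment": the same for the moment, N m; "finger_gap": finger opening in mm; "gripper_force": force on a finger pad.
Only numpy, scipy, OpenCV 4.12 (cv2) and the standard library are available. Lean on these libraries where they do the work, as an engineer would, in place of code of your own. Each camera call takes 0.05 s, during which the arm holds its last target. There are 200 camera calls.

## Working session

There is one attempt and no reset: what is moved stays moved. The work goes in short steps, Python scripts to look and compute and a shell command to move; the robot and the scene stay as the last step left them, time stands still between calls to the robot, and variables do not carry over. Pictures are saved under pics/ and viewed, at most 12 in all, crops included, and the job is handed in when it is done.

```bash
mkdir -p pics
cat > h.py <<'E'
import numpy as np, cv2
from cell import arm, optics, job
def snap(n,f=None):
    s=optics.snapshot(n)
    if f: cv2.imwrite('pics/'+f,cv2.cvtColor(s['pixels'],cv2.COLOR_RGB2BGR))
    return s
def foc(s): return 240/np.tan(np.radians(s['fovy'])/2)
def proj(s,X):
    c=np.array(s['R'])@np.array(X,float)+np.array(s['t']); f=foc(s)
    return np.array([s['cx']+f*c[0]/c[2], s['cy']+f*c[1]/c[2]])
def back(s,u,v,z):
    R=np.array(s['R']);t=np.array(s['t']);f=foc(s)
    d=R.T@np.array([(u-s['cx'])/f,(v-s['cy'])/f,1]);o=-R.T@t
    return o+d*(z-o[2])/d[2]
E
python3 - <<'E'
from h import *
a=snap('top','top.png');b=snap('scene','scene.png')
for s in(a,b):print(s['fovy'],s['cx'],s['cy'],-np.array(s['R']).T@s['t'])
st=arm.read_state();print(st,arm.tcp_to_tips)
E
```

```text
57.44752239077254 324.1571965413279 243.4624410905475 [ 351.22308064  -84.66871246 1022.36869666]
51.02627075349818 321.67944687713265 240.559616060413 [1502.06261856 -485.71676276  857.9981111 ]
{'clock': 0.1, 'q': array([-1.26090436,  0.32174851, -0.07005513,  1.45154172,  0.02262301,
        1.37080808, -0.05690037]), 'qvel': array([-0.00061976, -0.00011792,  0.00030878, -0.00291132, -0.00105491,
        0.00058871,  0.0006007 ]), 'effort': array([-4.04057855e-04, -4.92573094e+01, -4.06060964e-01, -3.13399243e+01,
       -6.40728185e-02,  3.95986461e-02,  6.87056649e-05]), 'position': array([189.39545964, 621.25000022, 204.97659362]), 'ee_rot': array([-4.62911965e-01, -3.10716897e+00,  2.69361474e-03]), 'ft_force': array([-0.07758874, -0.51514137, -0.15080246]), 'moment': array([-0.04323684, -0.02467859,  0.03614195]), 'gripper_force': 0.0, 'finger_gap': 86.76610215014169} 8.0
```

View pics/top.png

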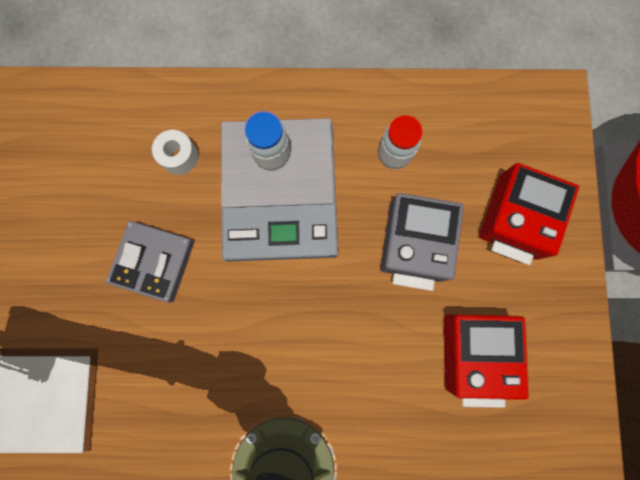

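View pics/scene.png

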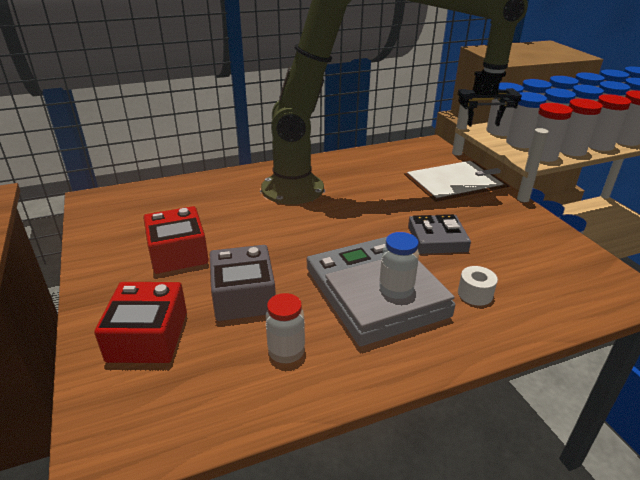

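The top picture shows the socket board at (150,260), with the wide rocker at (131,255) and the narrow one at (162,264). The scale has its square key at (319,232) and its bar at (243,235). There are three printers: grey at (424,237), red at (535,210) and red at (490,357). Only the grey one fits the description; its round button is at (407,253) and its oblong key at (440,258). I'll confirm this in one enlarged crop and measure.

Run:
```python
from h import *
a=snap('top');im=cv2.cvtColor(a['pixels'],cv2.COLOR_RGB2BGR)
c=lambda u,v,r:cv2.resize(im[v-r:v+r,u-r:u+r],(390,390),interpolation=cv2.INTER_CUBIC)
cv2.imwrite('pics/crop.png',np.hstack([c(150,260,45),c(422,245,45)]))
g=im.min(axis=2)
for n,(u,v,r,h) in dict(wide=(131,255,16,50),narrow=(162,264,14,50),sq=(319,232,11,67),bar=(243,235,20,67),btn=(407,253,11,112),feed=(440,258,11,112)).items():
    p=g[v-r:v+r,u-r:u+r]; m=(p>175).astype(np.uint8)
    k,l,st,ce=cv2.connectedComponentsWithStats(m); i=1+np.argmax(st[1:,4])
    U,V=ce[i]+[u-r,v-r]; rect=cv2.minAreaRect(np.argwhere(l==i)[:,::-1].astype(np.float32))
    print(n,(U,V),st[i],np.round(back(a,U,V,h),1),rect[1:])
```

```text
wide (np.float64(129.54626865671642), np.float64(255.2537313432836)) [  5   4  20  25 335] [465.2 344.5  50. ] ((15.660073280334473, 21.982919692993164), 17.10272979736328)
narrow (np.float64(160.11111111111111), np.float64(265.0238095238095)) [  7   4  11  23 126] [443.5 275.3  50. ] ((5.981925964355469, 22.23470687866211), 16.389541625976562)
sq (np.float64(319.40625), np.float64(230.5625)) [ 7  5 10 10 96] [519.6 -78.7  67. ] ((9.0, 9.0), 90.0)
bar (np.float64(242.20245398773005), np.float64(233.6073619631902)) [  7  15  26   8 163] [512.1  91.9  67. ] ((6.202950477600098, 25.22810935974121), 87.61405944824219)
btn (np.float64(406.39), np.float64(251.9)) [  5   5  12  11 100] [ 466.9 -261.6  112. ] ((11.0, 10.0), 0.0)
feed (np.float64(440.3090909090909), np.float64(257.58181818181816)) [ 6  8 12  6 55] [ 455.1 -332.4  112. ] ((11.343530654907227, 4.603171348571777), 9.462322235107422)
```

View pics/crop.png

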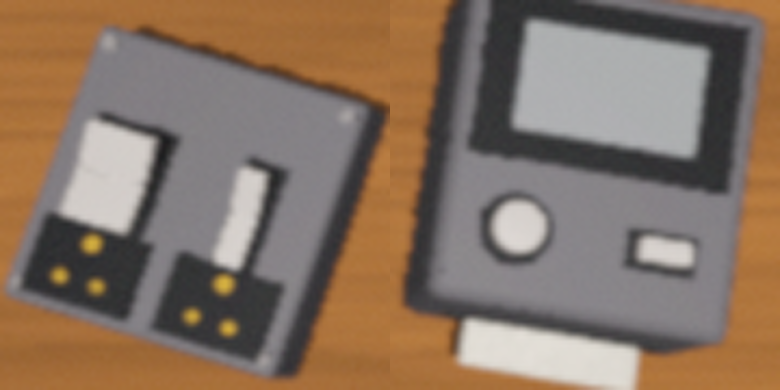

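The crop confirms it: the grey printer's round button is at left and the board's wide rocker is at left. The spacings of 72.6, 170.8 and 71.8 mm match the nominal 72, 170 and 72. Next I work out the shifts in tool axes and where the jar stands.

```bash
cat >> h.py <<'E'
from scipy.spatial.transform import Rotation as Ro
def to(p):
    st=arm.read_state();R=Ro.from_rotvec(st['ee_rot']).as_matrix()
    print('t',round(st['clock'],2),'pos',np.round(st['position'],1),'F',np.round(st['ft_force'],1),'gap',round(st['finger_gap'],1),'tiltz',np.round(R[:,2],3),'xt',np.round(R[:,0],3))
    print('tool shift mm',np.round(R.T@(np.array(p,float)-st['position']),1))
E
python3 - <<'E'
from h import *
a=snap('top');print('jar top',back(a,264,129,215)); 
to([482.3,339.1,205]); print(proj(a,[482.3,339.1,57]))
E
```

```text
jar top [692.6522253   28.47545987 215.        ]
t 0.2 pos [189.4 621.4 205.3] F [ 0.1 -0.2  0.7] gap 86.6 tiltz [-0.    -0.001 -1.   ] xt [-0.957  0.291 -0.   ]
tool shift mm [-362.5 -184.7    0.5]
[131.14803033 247.230707  ]
```

```bash
python3 -m jog '[[0,0,0,-0.03,-0.015,0,-1],[0,0,0,-0.036,-0.0185,0,-1],[0,0,0,-0.036,-0.0185,0,-1],[0,0,0,-0.036,-0.0185,0,-1],[0,0,0,-0.036,-0.0185,0,-1]]'; python3 -m jog '[[0,0,0,-0.036,-0.0185,0,-1],[0,0,0,-0.036,-0.0185,0,-1],[0,0,0,-0.036,-0.0185,0,-1],[0,0,0,-0.036,-0.0185,0,-1],[0,0,0,-0.03,-0.015,0,-1]]'; python3 -m jog '[[0,0,0,-0.0145,-0.007,0.02,-1],[0,0,0,0,0,0.03,-1],[0,0,0,0,0,0.035,-1],[0,0,0,0,0,0.02,-1],[0,0,0,0,0,0,-1]]'; python3 -c "
from h import *
to([482.3,339.1,70])
s=snap('wrist','w1.png');print(proj(s,[482.3,339.1,57]))"
```

```text
clock: 0.62
position: [331.0, 484.3, 205.9]
ee_rot: [0.462, 3.107, -0.0]
ft_force: [1.2, -0.2, 0.6]
finger_gap: 61.6
gripper_force: 0.0
clock: 1.03
position: [472.7, 347.0, 206.1]
ee_rot: [0.466, 3.106, -0.001]
ft_force: [1.0, 1.0, -0.8]
finger_gap: 28.2
gripper_force: 0.0
clock: 1.45
position: [479.1, 336.5, 95.5]
ee_rot: [-0.462, -3.101, 0.011]
ft_force: [-1.4, -1.0, -1.0]
finger_gap: 1.9
gripper_force: 0.0
t 1.45 pos [479.1 336.5  95.5] F [-1.4 -1.  -1. ] gap 1.9 tiltz [-0.008 -0.006 -1.   ] xt [-0.956  0.292  0.005]
tool shift mm [-2.5  3.6 25.5]
[322.14834572 262.73734474]
```

View pics/w1.png

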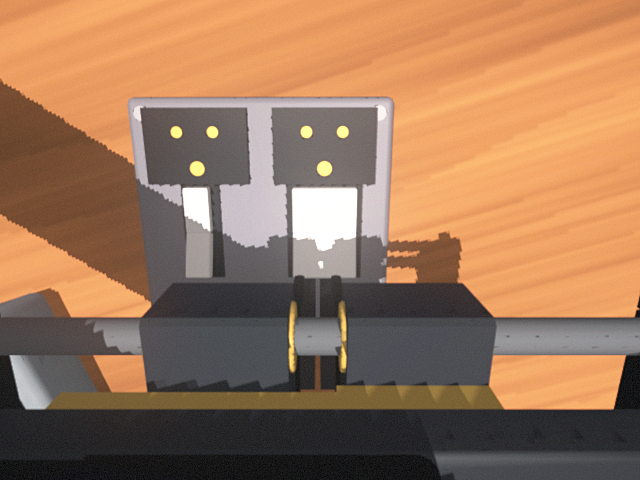

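The wide rocker spans (290–358, 187–277), so its press point is near (324,263); my estimate projects to (322,263), which agrees.

```bash
python3 -m jog '[[0,0,0,-0.0025,0.0035,0.01,-1],[0,0,0,0,0,0.008,-1],[0,0,0,0,0,0,-1],[0,0,0,0,0,0,-1]]'; python3 -c "
from h import *
to([482.3,339.1,60])"
```

```text
clock: 1.83
position: [485.9, 342.0, 83.3]
ee_rot: [0.463, 3.107, 0.0]
ft_force: [0.2, 0.1, -0.3]
finger_gap: 0.1
gripper_force: 0.0
t 1.83 pos [485.9 342.   83.3] F [ 0.2  0.1 -0.3] gap 0.1 tiltz [ 0.  0. -1.] xt [-0.957  0.291 -0.   ]
tool shift mm [ 2.6 -3.9 23.3]
```

```bash
python3 -m jog '[[0,0,0,0.0025,-0.004,0.006,-1],[0,0,0,0,0,0.006,-1],[0,0,0,0,0,0.004,-1],[0,0,0,0,0,0.003,-1],[0,0,0,0,0,0,-1]]';python3 -m jog '[[0,0,0,0,0,0.003,-1],[0,0,0,0,0,0.002,-1],[0,0,0,0,0,0,-1]]'; python3 -c "
from h import *
to([482.3,339.1,60])"
```

```text
clock: 2.25
position: [481.7, 338.3, 63.1]
ee_rot: [-0.463, -3.106, 0.002]
ft_force: [0.4, -0.1, -0.2]
finger_gap: 0.4
gripper_force: 0.0
clock: 2.5
position: [482.0, 338.6, 58.6]
ee_rot: [-0.463, -3.107, 0.001]
ft_force: [-1.1, 1.4, -0.1]
finger_gap: 0.4
gripper_force: 0.0
t 2.5 pos [482.  338.6  58.6] F [-1.1  1.4 -0.1] gap 0.4 tiltz [-0. -0. -1.] xt [-0.957  0.291  0.   ]
tool shift mm [-0.1  0.6 -1.4]
```

```bash
for i in 1 2 3; do python3 -m jog '[[0,0,0,0,0,0.001,-1],[0,0,0,0,0,0,-1]]' | grep -E 'pos|ft'; done; python3 -c "
from h import *
s=snap('wrist','w2.png')"
```

```text
position: [482.2, 338.7, 57.9]
ft_force: [0.7, -0.8, -0.0]
position: [482.2, 338.7, 56.9]
ft_force: [-0.6, 0.2, -0.6]
position: [482.1, 338.7, 55.9]
ft_force: [0.6, 0.2, 0.6]
```

View pics/w2.png

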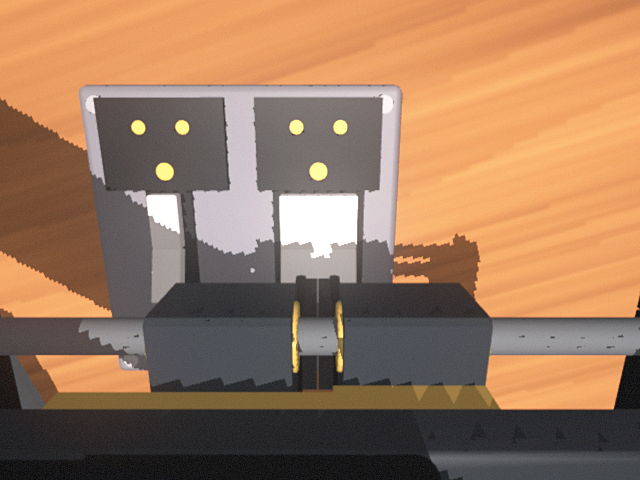

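Run:
```python
from h import *
s=snap('wrist')
st=arm.read_state();R=Ro.from_rotvec(st['ee_rot']).as_matrix();p=st['position']
print('cam in tool',R.T@(-np.array(s['R']).T@s['t']-p), 'cam z in tool',R.T@np.array(s['R'])[2], s['fovy'])
for d in [(0,0,8),(9.5,0,8),(-9.5,0,8),(9.5,15,8),(9.5,0,-11)]:print(d,proj(s,p+R@np.array(d,float)))
# board features: gold pins, rocker near edge
for n,u,v,h in [('near L',280,195,50),('near R',358,195,50),('boardL',82,88,40),('boardR',400,88,40)]:
    X=back(s,u,v,h);print(n,X.round(1),(R.T@(X-p)).round(1))
a=snap('top','t2.png')
```

```text
cam in tool [  72.73237797    0.89844153 -178.43325772] cam z in tool [-2.66722505e-01  1.49098837e-05  9.63773368e-01] 61.40881042315768
(0, 0, 8) [315.38656968 278.2654564 ]
(9.5, 0, 8) [315.37294961 259.9723574 ]
(-9.5, 0, 8) [315.39984741 296.09874072]
(9.5, 15, 8) [346.2158872  259.98901152]
(9.5, 0, -11) [315.17565446 273.83245255]
near L [437.6 335.3  50. ] [ 41.7 -16.2   6. ]
near R [448.  369.6  50. ] [41.7 19.6  6. ]
boardL [366.4 263.4  40. ] [  88.9 -105.7   16. ]
boardR [408.3 401.2  40. ] [88.9 38.3 16. ]
```

Run:
```python
from h import *
s=snap('scene');im=cv2.cvtColor(s['pixels'],cv2.COLOR_RGB2BGR)
st=arm.read_state();p=st['position'];print(proj(s,p-[0,0,8]),proj(s,[482,339,57]))
u,v=proj(s,p-[0,0,8]).astype(int);u0,v0=u-50,v-50;print(u0,v0)
cv2.imwrite('pics/s2.png',cv2.resize(im[v0:v0+80,u0:u0+100],(800,600),interpolation=cv2.INTER_CUBIC))
```

```text
[451.64095268 228.14115187] [452.15666961 225.53367939]
401 178
```

View pics/s2.png

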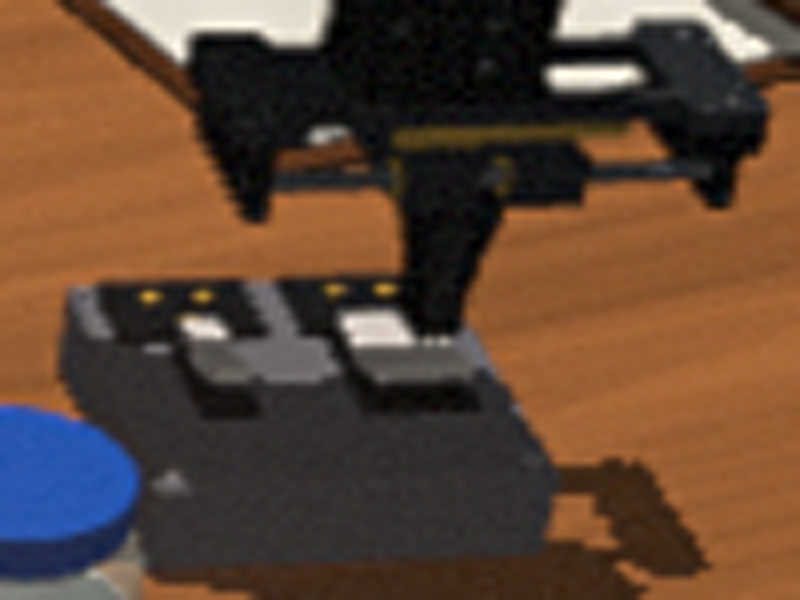

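The tip hovers above the rocker, which is still up with no force reading. The fingers are effectively shorter than I assumed, so I descend by force.

```bash
python3 -m jog '[[0,0,0,-0.001,0.0015,0.002,-1],[0,0,0,0,0,0,-1]]' | grep -E 'pos|ft'; python3 -m jog '[[0,0,0,0,0,0.0015,-1],[0,0,0,0,0,0,-1]]' | grep -E 'pos|ft'; python3 -m jog '[[0,0,0,0,0,0.0015,-1],[0,0,0,0,0,0,-1]]' | grep -E 'pos|ft';python3 -m jog '[[0,0,0,0,0,0.0015,-1],[0,0,0,0,0,0,-1]]' | grep -E 'pos|ft'
```

```text
position: [483.7, 339.9, 53.7]
ft_force: [0.4, 0.1, -0.0]
position: [483.4, 339.7, 52.1]
ft_force: [0.5, -0.5, -0.1]
position: [483.4, 339.7, 50.7]
ft_force: [0.5, 0.0, -1.4]
position: [483.4, 339.7, 49.2]
ft_force: [0.2, -0.1, 0.3]
```

```bash
for i in 1; do python3 -m jog '[[0,0,0,0,0,0.001,-1],[0,0,0,0,0,0,-1]]' | grep -E 'pos|ft'; python3 -m jog '[[0,0,0,0,0,0.001,-1],[0,0,0,0,0,0,-1]]' | grep -E 'pos|ft';python3 -m jog '[[0,0,0,0,0,0.001,-1],[0,0,0,0,0,0,-1]]' | grep -E 'pos|ft'; done;  python3 - <<'E'
from h import *
s=snap('scene');im=cv2.cvtColor(s['pixels'],cv2.COLOR_RGB2BGR)
w=cv2.cvtColor(snap('wrist')['pixels'],cv2.COLOR_RGB2BGR)
cv2.imwrite('pics/s3.png',np.hstack([cv2.resize(im[190:250,405:475],(400,343),interpolation=cv2.INTER_CUBIC),cv2.resize(w[150:350,180:413],(400,343))]))
E
```

```text
position: [483.5, 339.8, 48.3]
ft_force: [0.2, -0.6, -0.5]
position: [483.6, 339.8, 47.4]
ft_force: [-0.6, 0.2, 0.2]
position: [483.5, 339.7, 46.3]
ft_force: [-0.3, 0.7, 0.8]
```

View pics/s3.png

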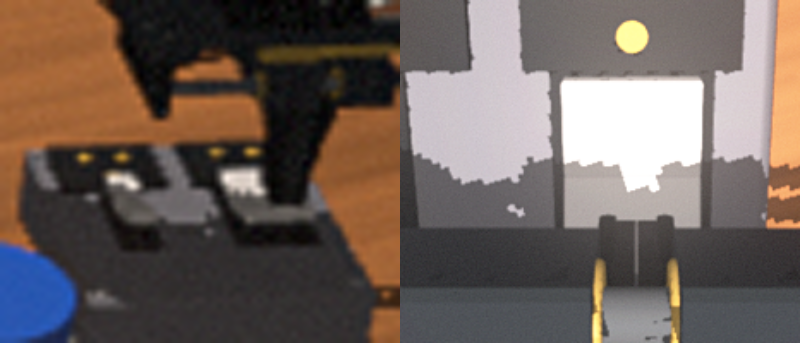

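The left crop shows the tip right above the raised half, which is still up; in the right crop it is centred laterally on the rocker. I continue down until it makes contact.

```bash
for k in 1; do python3 -m jog '[[0,0,0,0,0,0.0015,-1],[0,0,0,0,0,0,-1]]' | grep -E 'pos|ft'; python3 -m jog '[[0,0,0,0,0,0.0015,-1],[0,0,0,0,0,0,-1]]' | grep -E 'pos|ft';python3 -m jog '[[0,0,0,0,0,0.0015,-1],[0,0,0,0,0,0,-1]]' | grep -E 'pos|ft';python3 -m jog '[[0,0,0,0,0,0.0015,-1],[0,0,0,0,0,0,-1]]' | grep -E 'pos|ft'; done
```

```text
position: [483.5, 339.8, 44.7]
ft_force: [-0.0, 0.7, 0.2]
position: [483.4, 339.7, 43.2]
ft_force: [-0.7, 0.6, -0.1]
position: [483.9, 339.7, 42.0]
ft_force: [-0.2, -0.3, 1.7]
position: [484.3, 339.6, 40.6]
ft_force: [1.3, -0.4, 1.0]
```

```bash
for k in 1; do python3 -m jog '[[0,0,0,0,0,0.0015,-1],[0,0,0,0,0,0,-1]]' | grep -E 'pos|ft'; python3 -m jog '[[0,0,0,0,0,0.0015,-1],[0,0,0,0,0,0,-1]]' | grep -E 'pos|ft';python3 -m jog '[[0,0,0,0,0,0.001,-1],[0,0,0,0,0,0,-1]]' | grep -E 'pos|ft';python3 -m jog '[[0,0,0,0,0,0.001,-1],[0,0,0,0,0,0,-1]]' | grep -E 'pos|ft'; done
```

```text
position: [484.2, 339.8, 39.1]
ft_force: [0.9, -0.1, 2.2]
position: [483.8, 339.9, 37.4]
ft_force: [1.4, 0.1, 2.1]
position: [483.6, 339.9, 36.4]
ft_force: [1.5, -1.2, 2.4]
position: [483.6, 340.0, 35.8]
ft_force: [1.1, -1.1, 3.7]
```

```bash
for k in 1; do python3 -m jog '[[0,0,0,0,0,0.001,-1],[0,0,0,0,0,0,-1]]' | grep -E 'pos|ft'; python3 -m jog '[[0,0,0,0,0,0.001,-1],[0,0,0,0,0,0,-1]]' | grep -E 'pos|ft';python3 -m jog '[[0,0,0,0,0,0.001,-1],[0,0,0,0,0,0,-1]]' | grep -E 'pos|ft'; done
```

```text
position: [483.7, 340.0, 35.8]
ft_force: [-1.6, -1.9, 10.1]
position: [483.7, 340.1, 35.6]
ft_force: [-2.4, -3.4, 14.9]
position: [483.8, 340.0, 35.6]
ft_force: [-4.9, -4.6, 20.1]
```

It reached the hard stop at TCP z 35.7. That puts the tips about 16 mm above the reported TCP, so I expect the key home at about 45 and the button home at about 90. Next I retract and check.

```bash
python3 -m jog '[[0,0,0,0,0,-0.01,-1],[0,0,0,0,0,-0.03,-1],[0,0,0,0,0,-0.04,-1],[0,0,0,0,0,-0.03,-1],[0,0,0,0,0,0,-1]]'|grep pos
python3 - <<'E'
from h import *
to([519.6,-78.7,140])
w=cv2.cvtColor(snap('wrist')['pixels'],cv2.COLOR_RGB2BGR);s=cv2.cvtColor(snap('scene')['pixels'],cv2.COLOR_RGB2BGR)
cv2.imwrite('pics/v4.png',np.hstack([cv2.resize(s[200:260,400:480],(400,300),interpolation=cv2.INTER_CUBIC),cv2.resize(w,(400,300))]))
E
```

```text
position: [486.3, 342.6, 149.3]
t 6.72 pos [486.3 342.6 149.3] F [1.9 0.3 1.2] gap 0.5 tiltz [ 0.008  0.007 -1.   ] xt [-0.957  0.291 -0.005]
tool shift mm [-154.5 -393.4    6.5]
```

View pics/v4.png

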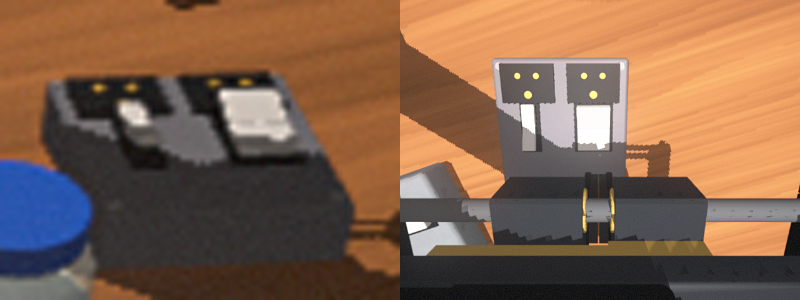

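The wide rocker's far half is now level (left crop), and the narrow one is still up. Next is the scale key.

```bash
python3 -m jog '[[0,0,0,-0.01,-0.025,0,-1],[0,0,0,-0.014,-0.036,0,-1],[0,0,0,-0.014,-0.036,0,-1],[0,0,0,-0.014,-0.036,0,-1],[0,0,0,-0.014,-0.036,0,-1]]'|grep pos; python3 -m jog '[[0,0,0,-0.014,-0.036,0,-1],[0,0,0,-0.014,-0.036,0,-1],[0,0,0,-0.014,-0.036,0,-1],[0,0,0,-0.014,-0.036,0,-1],[0,0,0,-0.014,-0.036,0,-1]]'|grep pos;python3 -m jog '[[0,0,0,-0.01,-0.03,0,-1],[0,0,0,-0.005,-0.012,0,-1],[0,0,0,0,0,0,-1],[0,0,0,0,0,0,-1],[0,0,0,0,0,0,-1]]'|grep pos; python3 -c "
from h import *
to([519.6,-78.7,65])"
```

```text
position: [495.5, 157.0, 140.2]
position: [510.1, -35.1, 140.4]
position: [513.3, -76.4, 141.2]
t 8.07 pos [513.3 -76.4 141.2] F [-0.1 -0.7  0.3] gap 0.6 tiltz [-0.002  0.001 -1.   ] xt [-0.957  0.29   0.003]
tool shift mm [-7.  -0.4 76.2]
```

```bash
python3 -m jog '[[0,0,0,-0.007,0,0.02,-1],[0,0,0,0,0,0.03,-1],[0,0,0,0,0,0.015,-1],[0,0,0,0,0,0.005,-1],[0,0,0,0,0,0,-1]]'|grep pos; python3 -c "
from h import *
to([519.6,-78.7,55])
s=snap('wrist','w5.png');print(proj(s,[519.6,-78.7,67]))
"
```

```text
position: [519.4, -78.4, 70.7]
t 8.48 pos [519.4 -78.4  70.7] F [ 0.8 -0.1 -0.2] gap 0.1 tiltz [-0.004  0.    -1.   ] xt [-0.957  0.289  0.004]
tool shift mm [-0.4 -0.2 15.7]
[314.84127556 281.99439521]
```

View pics/w5.png

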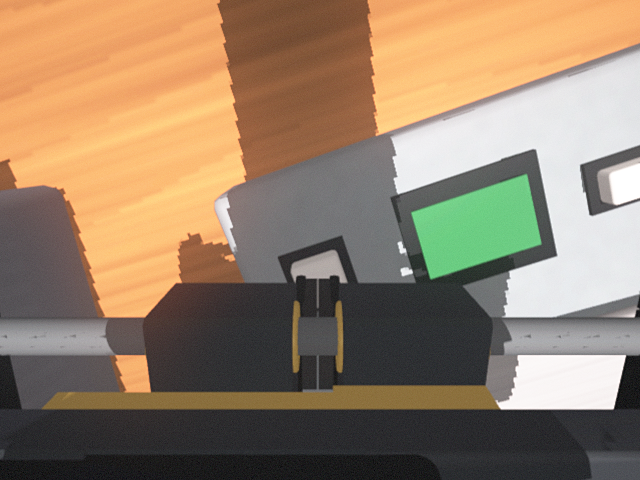

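The key's corners at (291,268) and (337,250) put its centre near (323,282), and the fingers are at column 319. I shift +2 mm in tool y and descend.

```bash
python3 -m jog '[[0,0,0,0,0.002,0.006,-1],[0,0,0,0,0,0.005,-1],[0,0,0,0,0,0.002,-1],[0,0,0,0,0,0,-1]]'|grep -E 'pos|ft'; for k in 1; do python3 -m jog '[[0,0,0,0,0,0.002,-1],[0,0,0,0,0,0,-1]]' | grep -E 'pos|ft'; python3 -m jog '[[0,0,0,0,0,0.002,-1],[0,0,0,0,0,0,-1]]' | grep -E 'pos|ft';python3 -m jog '[[0,0,0,0,0,0.002,-1],[0,0,0,0,0,0,-1]]' | grep -E 'pos|ft'; done
```

```text
position: [521.2, -78.2, 59.3]
ft_force: [-0.2, -1.2, 0.7]
position: [521.3, -78.4, 57.5]
ft_force: [0.7, 0.3, -1.0]
position: [521.2, -78.4, 55.3]
ft_force: [0.0, -0.2, -0.2]
position: [521.1, -78.3, 53.2]
ft_force: [-0.5, 0.7, -0.2]
```

```bash
for k in 1; do python3 -m jog '[[0,0,0,0,0,0.002,-1],[0,0,0,0,0,0.002,-1],[0,0,0,0,0,0,-1]]' | grep -E 'pos|ft'; python3 -m jog '[[0,0,0,0,0,0.002,-1],[0,0,0,0,0,0,-1]]' | grep -E 'pos|ft';python3 -m jog '[[0,0,0,0,0,0.002,-1],[0,0,0,0,0,0,-1]]' | grep -E 'pos|ft';python3 -m jog '[[0,0,0,0,0,0.001,-1],[0,0,0,0,0,0,-1]]' | grep -E 'pos|ft'; done
```

```text
position: [521.5, -78.4, 49.3]
ft_force: [-0.0, 0.1, 0.7]
position: [521.4, -78.4, 47.4]
ft_force: [0.5, 0.0, 1.3]
position: [521.5, -78.3, 45.3]
ft_force: [0.5, 0.0, 0.6]
position: [521.5, -78.3, 44.8]
ft_force: [-2.0, -0.5, 4.9]
```

```bash
for k in 1; do python3 -m jog '[[0,0,0,0,0,0.001,-1],[0,0,0,0,0,0,-1]]' | grep -E 'pos|ft'; python3 -m jog '[[0,0,0,0,0,0.001,-1],[0,0,0,0,0,0,-1]]' | grep -E 'pos|ft';python3 -m jog '[[0,0,0,0,0,0.001,-1],[0,0,0,0,0,0,-1]]' | grep -E 'pos|ft'; done
```

```text
position: [521.5, -78.3, 44.7]
ft_force: [-3.6, 0.3, 11.7]
position: [521.5, -78.3, 44.6]
ft_force: [-6.7, 1.2, 18.2]
position: [521.6, -78.4, 44.6]
ft_force: [-9.8, 1.8, 25.0]
```

Hard stop at 44.6, as predicted, so the key is home. I retract and head for the printer button.

```bash
python3 -m jog '[[0,0,0,0,0,-0.01,-1],[0,0,0,0,0,-0.03,-1],[0,0,0,0,0,-0.04,-1],[0,0,0,0,0,-0.03,-1],[0,0,0,0,0,0,-1]]'|grep pos; python3 -m jog '[[0,0,0,0,0,0,-1],[0,0,0,0,0,0,-1],[0,0,0,0,0,0,-1]]'|grep pos
python3 - <<'E'
from h import *
to([466.9,-261.6,150])
s=snap('scene');im=cv2.cvtColor(s['pixels'],cv2.COLOR_RGB2BGR)
cv2.imwrite('pics/v6.png',cv2.resize(im[220:290,200:400],(800,280),interpolation=cv2.INTER_CUBIC))
E
```

```text
position: [525.5, -78.9, 157.8]
position: [520.1, -78.2, 149.7]
t 11.28 pos [520.1 -78.2 149.7] F [ 0.1  0.4 -0.4] gap 0.1 tiltz [-0.003 -0.    -1.   ] xt [-0.957  0.291  0.003]
tool shift mm [-2.60e+00 -1.91e+02 -1.00e-01]
```

View pics/v6.png

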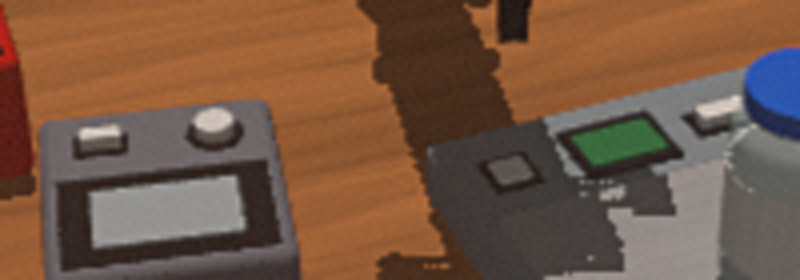

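The square key at (510,170) in the crop sits low, and the printer button is still out.

```bash
python3 -m jog '[[0,0,0,-0.0025,-0.02,0,-1],[0,0,0,0,-0.035,0,-1],[0,0,0,0,-0.04,0,-1],[0,0,0,0,-0.04,0,-1],[0,0,0,0,-0.035,0,-1]]'|grep pos; python3 -m jog '[[0,0,0,0,-0.02,0,-1],[0,0,0,0,0,0.015,-1],[0,0,0,0,0,0.015,-1],[0,0,0,0,0,0,-1],[0,0,0,0,0,0,-1]]'|grep pos
python3 - <<'E'
from h import *
to([466.9,-261.6,100])
s=snap('wrist','w7.png');print(proj(s,[466.9,-261.6,112]))
E
```

```text
position: [472.3, -243.8, 150.3]
position: [467.1, -260.3, 119.9]
t 12.17 pos [ 467.1 -260.3  119.9] F [ 0.8  0.4 -0.3] gap 0.5 tiltz [-0.004  0.001 -1.   ] xt [-0.957  0.292  0.004]
tool shift mm [-0.3 -1.3 19.9]
[312.64541126 278.63490974]
```

View pics/w7.png

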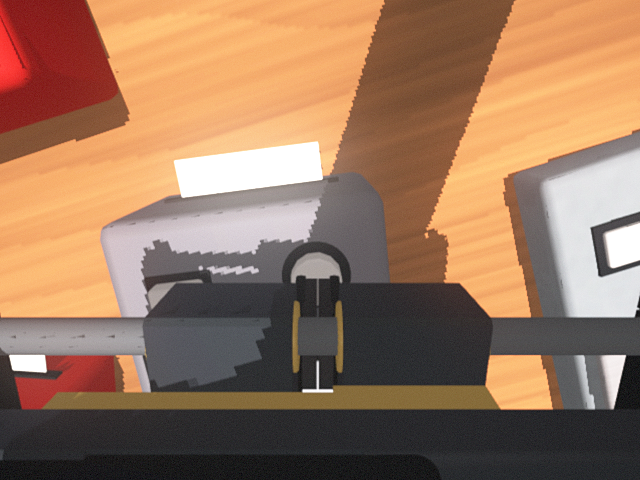

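The button's centre is at about (316,278), right under the finger line at column 319. I press straight down.

```bash
python3 -m jog '[[0,0,0,0,0,0.008,-1],[0,0,0,0,0,0.008,-1],[0,0,0,0,0,0.004,-1],[0,0,0,0,0,0,-1]]'|grep -E 'pos|ft'; for k in 1; do python3 -m jog '[[0,0,0,0,0,0.002,-1],[0,0,0,0,0,0.002,-1],[0,0,0,0,0,0,-1]]' | grep -E 'pos|ft'; python3 -m jog '[[0,0,0,0,0,0.002,-1],[0,0,0,0,0,0,-1]]' | grep -E 'pos|ft';python3 -m jog '[[0,0,0,0,0,0.002,-1],[0,0,0,0,0,0,-1]]' | grep -E 'pos|ft';python3 -m jog '[[0,0,0,0,0,0.002,-1],[0,0,0,0,0,0,-1]]' | grep -E 'pos|ft'; python3 -m jog '[[0,0,0,0,0,0.001,-1],[0,0,0,0,0,0,-1]]' | grep -E 'pos|ft'; done
```

```text
position: [467.6, -260.2, 100.2]
ft_force: [-0.4, 1.0, 0.4]
position: [468.3, -260.8, 97.2]
ft_force: [0.6, 0.5, -0.3]
position: [468.6, -261.0, 95.5]
ft_force: [0.9, 0.8, 0.7]
position: [468.6, -260.9, 93.6]
ft_force: [0.3, 0.3, 0.9]
position: [468.6, -261.0, 91.5]
ft_force: [0.6, -0.1, 1.3]
position: [468.6, -260.9, 90.5]
ft_force: [0.6, -1.0, 1.7]
```

```bash
for k in 1; do python3 -m jog '[[0,0,0,0,0,0.001,-1],[0,0,0,0,0,0,-1]]' | grep -E 'pos|ft'; python3 -m jog '[[0,0,0,0,0,0.001,-1],[0,0,0,0,0,0,-1]]' | grep -E 'pos|ft';python3 -m jog '[[0,0,0,0,0,0.001,-1],[0,0,0,0,0,0,-1]]' | grep -E 'pos|ft';python3 -m jog '[[0,0,0,0,0,0.001,-1],[0,0,0,0,0,0,-1]]' | grep -E 'pos|ft'; done
```

```text
position: [468.6, -260.9, 89.8]
ft_force: [-0.8, 0.0, 4.7]
position: [468.6, -260.9, 89.8]
ft_force: [-3.5, 1.1, 11.8]
position: [468.6, -261.0, 89.7]
ft_force: [-5.5, 2.8, 16.9]
position: [468.7, -261.0, 89.6]
ft_force: [-8.0, 3.6, 24.6]
```

Hard stop at 89.7, as predicted. I lift clear and do a final check.

```bash
python3 -m jog '[[0,0,0,0,0,-0.01,-1],[0,0,0,0,0,-0.03,-1],[0,0,0,0,0,-0.04,-1],[0,0,0,0,0,-0.04,-1],[0,0,0,0,0,-0.03,-1]]'|grep pos; python3 -m jog '[[0,0,0,0.03,0,0,-1],[0,0,0,0.03,0,0,-1],[0,0,0,0,0,0,-1],[0,0,0,0,0,0,-1],[0,0,0,0,0,0,-1]]'|grep pos
python3 - <<'E'
from h import *
s=snap('scene');im=cv2.cvtColor(s['pixels'],cv2.COLOR_RGB2BGR)
cv2.imwrite('pics/v8.png',cv2.resize(im[190:390,200:500],(800,533),interpolation=cv2.INTER_CUBIC))
E
```

```text
position: [468.5, -261.2, 239.2]
position: [411.2, -243.1, 236.3]
```

View pics/v8.png

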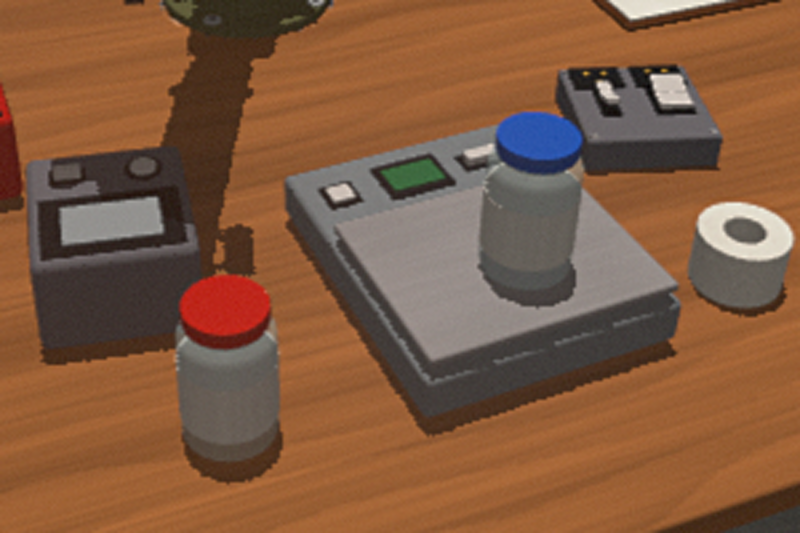

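The button at (143,167) and the key at (340,195) sit low, and the wide rocker at (670,92) is on. The narrow rocker, bar and oblong key are still out, and the jars and roll have not moved.

```bash
python3 -c "
from cell import job
print(job.finish_job())"
```

```text
the job is handed in; nothing more can be done
None
```

The job is handed in: wide rocker, square scale key and round printer button were pressed to their hard stops in that order, the look-alikes, jars and label roll appear untouched in the last picture, and the arm is clear of everything.

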